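Free the rusty bolt and lock the scoring slate in its dock

ROBOT

A 6-joint arm with a two-finger parallel gripper is mounted at the origin on the work surface. World frame = base frame: x ahead of the robot, y to its left, z up, the work surface at z = 0. Lengths are in m, angles in rad, forces in N, time in s.
With the tool pointing down it reaches from about 0.3 to 0.875 m from the base axis. Payload 6.4 kg.
Tool frame: the origin (TCP) lies midway between the tips of the shut fingers; the grasp point (between the pads) lies 19 mm behind it; x points along the fingers, y is the direction in which the jaws open and shut, and the axes are right-handed (so a half turn about x gives the same grasp; the last joint's range is limited). The gripper opens to 85 mm and grips with 20 to 120 N. Pads are 22 mm wide; open, the fingers measure 114 mm over their backs; the gripper's body (76 mm by 85 mm) begins 54 mm behind the grasp point. The pads swing forward as they close: fully open they stand 13 mm farther back than shut.
Start: joints at [0.965, 0.181, 1.607, -0, 1.354, -0.206], TCP at [0.224, 0.53, 0.231] pointing down, gripper open.
Joint ranges: [-2.99, 2.99], [-0.89, 2.07], [0.3, 2.58], [-1.14, 4.28], [0, 2.63], [-3.12, 3.12]. Speed limits (rad/s): [2.57, 2.57, 3.01, 3.14, 3.14, 3.14].

INTERFACE

Orientations are given as a unit quaternion [w, x, y, z].
In Python, from workcell import arm, viewer gives the robot as it stands. The module is installed in compiled form; this text tells all that it offers.
- The arm moves only by the tool arm_command, never from a script. Its argument "commands" is a list of rows, each an object of numbers: "fingers": the opening, from -1 (shut) to 1 (fully open); "dx", "dy", "dz": the shift along the tool's x, y, z scaled (see below); "spin": the turn about the tool's x scaled (see below). A call has 1 to 20 rows; each row shifts and turns the commanded pose from where the row before left it, along the tool's axes as they then stand; what a row does not reach is not made up. The controller multiplies each number of a shift by 3 cm and each number of a turn by pi/2 rad. A row lasts 1/10 s, in which the tool goes at most 50 mm and 8.59 degrees, less where a joint would pass 70% of its speed; a pose out of reach is approached as far as the arm can. A call with a number of a shift or a turn outside -1 to 1 is refused whole. A call with a gripper value outside its range is refused whole. The fingers move at their own pace and stop on an object; "squeeze" is the grip in N (left out, the last holds). Time passes only in rows, so rows that do not move let the fingers close. It gives the time, the measured TCP pose, the force and the opening at its end, in the units of the state.
- arm.get_obs(): the state, without advancing time (a new reading comes with each control period).
- viewer.read_camera(name): name is "side" or "top" or "wrist"; returns the picture (420x560x3 uint8, red, green, blue); there is no depth.
- viewer.get_calibration(name): a dict with "vertical_fov" (degrees; the focal length in pixels is half the picture's height over the tangent of half this angle, whatever the lens; pixels are square), "cx", "cy" (the principal point, pixels), "view" (4x4, takes a point from world to camera coordinates). Camera axes: x right, y up, looking along -z (the intrinsics and any distortion apply to the point x, -y, -z); pixel columns grow to the right and rows downward; lengths in m; the calibration is good to about 2 mm. The wrist camera is an equidistant fisheye: a pixel r from the principal point sees the ray r / f radians off the axis. A picture is of the moment at which its call begins: read the wrist's pose just before it. get_calibration takes no time and is no camera call; for the wrist camera it gives the pose at the moment of the call.
- arm.sign_off(): hands the job in, once; it reports no verdict.
The state is a dict: "time_s": time; "joints": joint angles; "joint_vel": joint speeds; "tau": joint torques, N m; "tool_pos": TCP position; "tool_rot": TCP orientation; "wrist_force": force on the tool from outside, world axes, zero at the start; "torque": the same for the moment, N m; "opening": finger opening in m.
Only numpy, scipy, OpenCV 4.12 (cv2) and the standard library are available. Lean on these libraries where they do the work, as an engineer would, in place of code of your own. Each camera call takes 0.05 s, during which the arm holds its last target. There are 200 camera calls.

TASK

Work the rusted slide bolt free with short back-and-forth strokes and draw it fully back out of the oak dock. Draw the slate scoring tablet out of the spring clip and fix it in the dock, carried by its upright handle since the cheeks leave no room for fingers at its sides: lower its keyhole over the brass screw head and pull it along the bay towards the robot until the slot is fully home under the head. Leave the bolt drawn and the other things on the ledge where they are.

Things in the scene. Friction and masses are not known exactly. Their poses are not given: they have to be found in the camera images.
- dock: Fixed oak tablet dock, turned about the vertical. Base plate 200 x 94 mm, top at z = 6 mm; two pale cheeks 170 mm long along x, tops at z = 24 mm, inner faces at y = +-37, outer at +-47 mm; both x ends open. Origin: on the work surface, mid bay; x along the bay away from the robot, y across. In use the tablet's x lies along the dock's x, underside on the base plate.
- screw (a point): Centre of the top of the brass screw's round head: head 18 mm across and 5 mm thick on a 6 mm shank, in the dock's bay at dock (-35, 0, 24) mm; the underside of the head is 13 mm above the base plate.
- housing (a point): Top centre of the rusty bolt housing, fixed to the dock at dock (50, -115, 22) mm: 50 mm (dock x) x 130 mm (y), top at z = 22 mm. The bolt's 12 mm rod, axis at z = 15 mm, comes out of it and, when home, lies right across the bay where the tablet must go.
- bolt (a joint): Travel (m) of the slide bolt: 0 home, 0.085 drawn fully back along dock -y, bay clear. Starts 8-12 mm out. Friction 5 N; stays where left. Rusted: drawn, it jams dead at 20 mm; more than 20 N is no help. Push it right back until it stops (within 1 mm of home), then draw again: after 2 or 3 jams the next draw runs all the way.
- knob (a point): Centre of the top of the bolt's steel knob, an upright cylinder 20 mm across whose gripping part is 33 mm tall, its top 68 mm above the work surface; moves with the bolt, at dock (50, -75 - travel, 68) mm.
- clip: Fixed steel clip. Post at its x = 97 to 113 mm; arm 30 mm wide, z 64 to 69 mm, reaching to x = -7 mm; from it two 3 mm leaves (x -7 to 65, down to z = 28, 22 mm apart) hang beside the tablet's handle. It does not pinch, but the tablet leaves it only by sliding level along clip -x, 65 mm or more. Origin: on the surface, where the tablet's origin starts, same axes.
- tablet: Slate scoring tablet, about 0.35 kg, lying flat: 160 (x) x 60 (y) x 10 mm thick, dark walnut with slate face. A pale upright handle board, 50 (x) x 14 (y) mm, stands 50 mm above its top, centred at tablet x = 28 mm. A keyhole goes through its -x part. Origin: centre of the underside; x along the length, z up. It starts in the clip.
- handle (a point): Centre of the top of the tablet's handle board, tablet (28, 0, 60) mm.
- hole (a point): Centre of the keyhole's wide part (26 mm octagon) at the tablet's upper face, tablet (-52, 0, 10) mm. From it a 10 mm wide slot runs along the tablet's +x.
- slot_end (a point): Where the screw's axis is when locked, at the closed end of the slot: tablet (-28, 0, 10) mm, 24 mm from the hole's centre. The tablet is lowered with the hole over the screw, then drawn 24 mm along dock -x until the shank stops it.
- cup: Bystander: chipped white ceramic chalk cup, 72 across, 80 tall. Origin: centre of its underside.
- tin: Bystander: squat round tin of spare flights, red with a dented steel lid, 88 across, 46 tall. Origin: centre of its underside.
- holder: Bystander: walnut chalk holder, block 30 x 150 x 24 tall, long along its y. Origin: centre of its underside.
- dart_rack: Bystander: dark block 50 x 150 x 30 with three brass darts standing in it, 143 tall overall, long along its y. Origin: centre of its underside.
- glass: Bystander: amber pint glass, 86 across, 150 tall. Origin: centre of its underside.
- eraser: Bystander: felt-soled wooden board rubber 50 x 120 x 36 tall, long along its y. Origin: centre of its underside.
Things that resemble listed ones, but are neither listed nor needed, are in the scene too. What is shaped like the tablet but purple is not meant.

How it is judged:
On the way:
1. the bolt is drawn back clear of the bay (value of joint bolt above 0.076 m), for 0.1 s.
At the end, for the whole second after the job is handed in: The bolt is drawn back more than 76 mm; the tablet lies flat in the dock (underside 2 to 9.5 mm above the work surface, tilt under 0.06 rad, within 0.17 rad of the bay's direction), with the slot's closed end within 7 mm of the screw, at rest (value of joint bolt above 0.076 m and horizontal distance between slot_end and screw below 0.007 m and z of tablet in the frame of dock between 0.002 and 0.0095 m and angle between tablet's own z axis and vertical below 0.06 rad and angle between the x axis of tablet and the x axis of dock, either way round below 0.17 rad and linear speed of tablet below 0.02 m/s); the robot touches nothing.
It fails at once if a bystander (cup, tin, chalk holder, dart rack, glass or board rubber) is moved more than 40 mm (distance of any of cup, tin, holder, dart_rack, glass, eraser from where it was at the start of the episode above 0.04 m).
It also fails if it takes over 72 s, if anything falls off the work surface, if the arm or the gripper's body presses on something with over 40 N, if the wrist force passes 120 N, or if a joint passes its speed limit or range.

## Working session

There is one attempt and no reset: what is moved stays moved. The work goes in short steps, Python scripts to look and compute and a tool call to move; the robot and the scene stay as the last step left them, time stands still between calls to the robot, and variables do not carry over. Pictures are saved under pics/ and viewed, about 8 in all and at most 12, crops included, and the job is handed in when it is done.

Besides the shell and the picture viewer there is one more tool, called after "Request:" by a JSON object that holds its "api" and its "payload". arm_command: Moves the arm, as the interface text tells. Shifts and turns lie within -1 to 1; 1 stands for 3 cm of shift or pi/2 rad of turn. Its arguments: {"type":"object","properties":{"commands":{"type":"array"},"squeeze":{"type":"number"}},"required":["commands"]}

```bash
mkdir -p pics
cat > h.py <<'E'
import numpy as np, cv2
from workcell import arm, viewer
def save(n,f):
    c=viewer.get_calibration(n); im=viewer.read_camera(n); cv2.imwrite('pics/'+f,im[:,:,::-1]); return im,c
def proj(c,P,fish=False):
    P=np.atleast_2d(P); V=np.asarray(c['view']); q=P@V[:3,:3].T+V[:3,3]
    x,y,z=q[:,0],-q[:,1],-q[:,2]; f=210/np.tan(np.radians(c['vertical_fov'])/2)
    if fish:
        r=np.hypot(x,y); t=np.arctan2(r,z); s=f*t/np.maximum(r,1e-9)
    else: s=f/z
    return np.c_[c['cx']+s*x,c['cy']+s*y]
def back(c,uv,z,fish=False):
    uv=np.atleast_2d(np.array(uv,float)); V=np.asarray(c['view']); f=210/np.tan(np.radians(c['vertical_fov'])/2)
    a=(uv[:,0]-c['cx'])/f; b=(uv[:,1]-c['cy'])/f
    if fish:
        t=np.hypot(a,b); s=np.sin(t)/np.maximum(t,1e-9); d=np.c_[a*s,-b*s,-np.cos(t)]
    else: d=np.c_[a,-b,-np.ones_like(a)]
    d=d@V[:3,:3]; o=-V[:3,:3].T@V[:3,3]
    return o+d*((z-o[2])/d[:,2])[:,None]
E
python3 - <<'E'
from h import *
a,c=save('top','top0.png'); b,d=save('side','side0.png')
for x in (c,d): print({k:np.round(v,3).tolist() for k,v in x.items() if k!='x'})
cv2.imwrite('pics/both0.png',cv2.resize(np.hstack([a,b])[:,:,::-1],(800,300)))
print(arm.get_obs())
E
```

```text
{'vertical_fov': 54.444, 'cx': 278.418, 'cy': 213.456, 'view': [[0.013, -1.0, -0.017, 0.014], [0.996, 0.011, 0.084, -0.525], [-0.084, -0.018, 0.996, -1.04], [0.0, 0.0, 0.0, 1.0]]}
{'vertical_fov': 48.949, 'cx': 280.78, 'cy': 205.042, 'view': [[0.999, -0.038, -0.01, -0.519], [0.031, 0.593, 0.804, -0.085], [-0.025, -0.804, 0.594, -1.377], [0.0, 0.0, 0.0, 1.0]]}
{'time_s': 0.1, 'joints': array([ 9.64702887e-01,  1.81481208e-01,  1.60790161e+00,  5.29560648e-07,
        1.35379751e+00, -2.06325140e-01]), 'joint_vel': array([ 3.71905759e-04, -1.78829523e-03, -2.48882455e-03, -4.09121056e-04,
       -3.94560441e-04,  9.42094704e-05]), 'tau': array([ 1.58758048e-03, -4.45875299e+01, -3.52242064e+01, -3.92236398e-04,
        3.99120647e-03, -1.61297834e-05]), 'tool_pos': array([0.22350271, 0.52924889, 0.2304692 ]), 'tool_rot': array([ 0.6928058 ,  0.13988457,  0.69324973, -0.14091572]), 'wrist_force': array([-0.47891872, -0.04872274,  0.76317811]), 'torque': array([0.01397615, 0.00923621, 0.01181776]), 'opening': 0.0854889810969033}
```

View pics/top0.png

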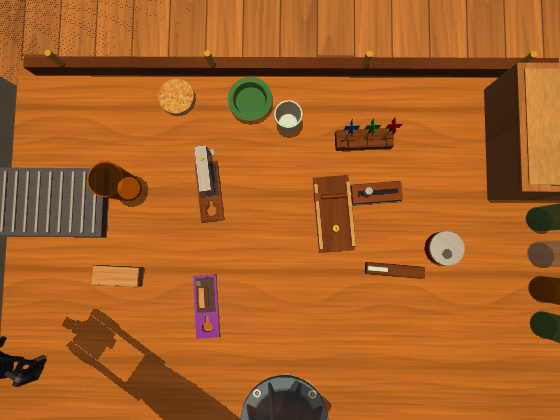

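View pics/side0.png

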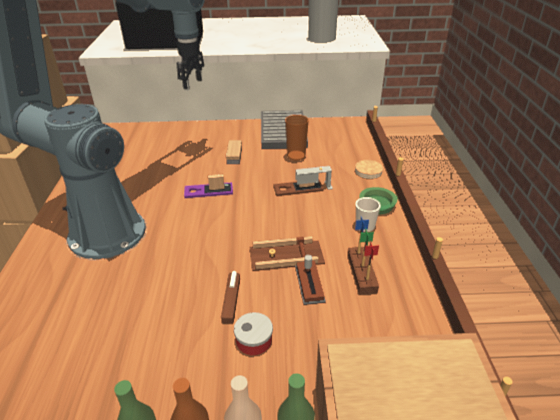

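Top view: the clip and tablet are at (209,185), with the keyhole at (211,210). The tablet lookalike is the purple one at (206,306), which I reject by colour. The dock is at (334,214), its screw at (336,228), and the bolt knob at (369,191). The walnut holder at (395,270) could be mistaken for the housing at (377,192), but the housing is the one joined to the dock. Next is one close crop to confirm.

Run:
```python
import cv2
a=cv2.imread('pics/top0.png')
cv2.imwrite('pics/crop0.png',cv2.resize(a[130:265,185:415],(782,459),interpolation=cv2.INTER_CUBIC))
```

```text
(no output)
```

View pics/crop0.png

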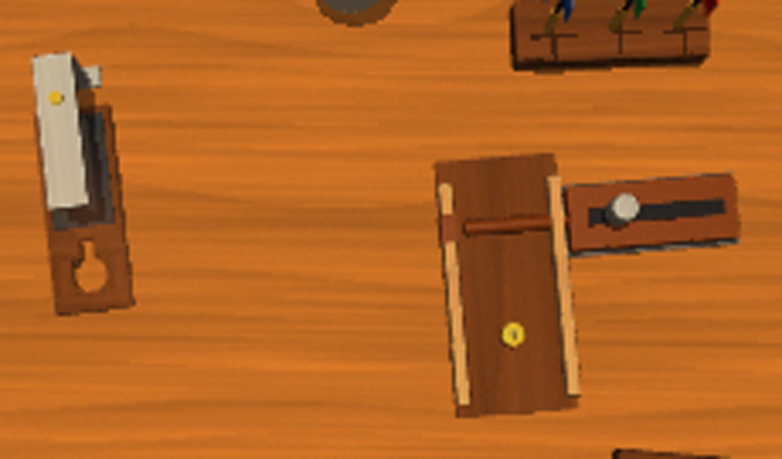

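The crop confirms it: the tablet is walnut with a slate face under the steel clip arm, keyhole at crop (90,272). The dock has pale cheeks, with the screw at (513,334), the bolt across the bay, and the knob at (626,207).

Run:
```python
from h import *
from scipy.optimize import least_squares
c=viewer.get_calibration('top')
def fit(obj,crop,g):
    uv=np.array(crop)/3.4+[185,130]; obj=np.array(obj)/1000
    def w(p): 
        C,S=np.cos(p[2]),np.sin(p[2]); return np.c_[p[0]+C*obj[:,0]-S*obj[:,1],p[1]+S*obj[:,0]+C*obj[:,1],obj[:,2]]
    r=least_squares(lambda p:(proj(c,w(p))-uv).ravel(),g)
    return r.x,np.round(r.fun.reshape(-1,2),1).tolist()
p,e=fit([(-35,0,24),(100,47,6),(100,-47,6),(-100,-47,6),(-100,47,6),(-85,42,24),(-85,-42,24),(85,-42,24)],[(513,334),(435,163),(554,153),(579,408),(458,416),(463,404),(574,395),(554,178)],[.5,-.1,0])
t,e2=fit([(-80,30,10),(-80,-30,10),(80,-30,10),(-52,0,10)],[(56,313),(133,303),(109,105),(91,272)],[.6,.2,0])
k=back(c,np.array([(626,206)])/3.4+[185,130],.068)[0]
print('dock',p,e,'\ntab',t,e2,'\nknob',k)
def W(p,x,y): C,S=np.cos(p[2]),np.sin(p[2]); return np.array([p[0]+C*x-S*y,p[1]+S*x+C*y])
print('screw',W(p,-.035,0),'knobhome',W(p,.05,-.075),'handle',W(t,.028,0),'hole',W(t,-.052,0))
R=lambda q:(p[2]); print('travel',[ -np.dot(k[:2]-W(p,.05,-.075),[-np.sin(p[2]),np.cos(p[2])])])
from scipy.spatial.transform import Rotation as Ro
q=arm.get_obs()['tool_rot'];print(Ro.from_quat(np.r_[q[1:],q[0]]).as_matrix().round(3))
```

```text
dock [ 0.52479947 -0.12555318  0.08842016] [[0.0, -0.8], [-0.0, 0.6], [0.3, 0.8], [-0.1, 1.2], [-0.4, 1.6], [0.1, -0.8], [0.1, -0.6], [-0.0, -2.0]] 
tab [0.58352322 0.20437374 0.14069704] [[0.1, 0.2], [-0.0, 0.3], [0.1, -0.8], [-0.1, 0.3]] 
knob [ 0.58056336 -0.20575477  0.068     ]
screw [ 0.48993619 -0.12864385] knobhome [ 0.58122701 -0.19584494] handle [0.61124654 0.20830027] hole [0.53203706 0.19708161]
travel [np.float64(0.009812516631151085)]
[[-0.001  0.389  0.921]
 [-0.001  0.921 -0.389]
 [-1.    -0.002 -0.   ]]
```

Request:
{"api": "arm_command", "payload": {"commands": [{"spin":-0.078,"fingers":0.2},{"spin":-0.078},{"spin":-0.078},{"spin":-0.078},{"dy":-0.98,"dz":0.373},{"dy":-0.98,"dz":0.373},{"dy":-0.98,"dz":0.373},{"dy":-0.98,"dz":0.373},{"dy":-0.98,"dz":0.373},{"dy":-0.98,"dz":0.373},{"dy":-0.98,"dz":0.373},{"dy":-0.98,"dz":0.373},{"dy":-0.98,"dz":0.373},{"dy":-0.98,"dz":0.373},{"dy":-0.98,"dz":0.373},{"dy":-0.98,"dz":0.373},{"dy":-0.98,"dz":0.373}], "squeeze": 80}}

```text
validation failed for argument at $.co...
```

Request:
{"api": "arm_command", "payload": {"commands": [{"dy":-0.98,"dz":0.373},{"dy":-0.98,"dz":0.373},{"dy":-0.98,"dz":0.373},{"dy":-0.98,"dz":0.373},{"dy":-0.98,"dz":0.373},{"dy":-0.98,"dz":0.373},{"dy":-0.98,"dz":0.373},{"dy":-0.98,"dz":0.373},{"dy":-0.98,"dz":0.373},{"dy":-0.98,"dz":0.373},{"dy":-0.98,"dz":0.373},{"dy":-0.98,"dz":0.373},{"dy":-0.98,"dz":0.373},{"dx":1},{"dx":1},{"dx":0.6},{}]}}

```text
validation failed for argument at $.co...
```

Run:
```python
from h import *
from scipy.spatial.transform import Rotation as Ro
o=arm.get_obs();q=o['tool_rot'];print(o['tool_pos'],o['opening']);print(Ro.from_quat(np.r_[q[1:],q[0]]).as_matrix().round(3))
im,c=save('wrist','w1.png'); print(c['cx'],c['cy'],c['vertical_fov'])
print('knob pred',proj(c,[.5806,-.2058,.068],True),'screw',proj(c,[.4899,-.1286,.024],True))
```

```text
[0.22350271 0.52924889 0.2304692 ] 0.0854889810969033
[[-0.001  0.389  0.921]
 [-0.001  0.921 -0.389]
 [-1.    -0.002 -0.   ]]
279.3996899522546 213.62333639084432 65.70646984690485
knob pred [[ 55.72419619 449.82432452]] screw [[ 55.27990412 412.84127886]]
```

View pics/w1.png

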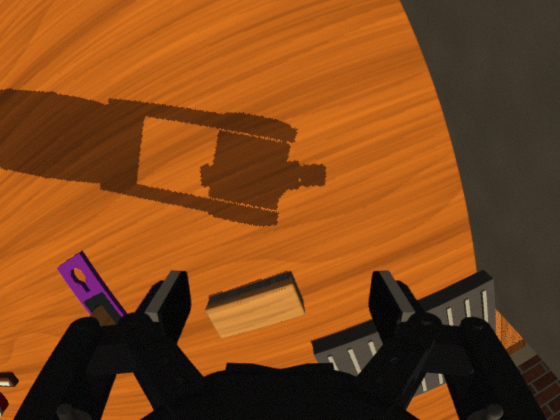

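The moves were refused, probably because every row needs all its keys, so the wrist picture only shows the start pose. I'll retry with full rows.

Request:
{"api": "arm_command", "payload": {"commands": [{"fingers":0.2,"dx":0,"dy":0,"dz":0,"spin":-0.078},{"fingers":0.2,"dx":0,"dy":0,"dz":0,"spin":-0.078},{"fingers":0.2,"dx":0,"dy":0,"dz":0,"spin":-0.078},{"fingers":0.2,"dx":0,"dy":0,"dz":0,"spin":-0.078},{"fingers":0.2,"dx":0,"dy":-0.98,"dz":0.373,"spin":0},{"fingers":0.2,"dx":0,"dy":-0.98,"dz":0.373,"spin":0},{"fingers":0.2,"dx":0,"dy":-0.98,"dz":0.373,"spin":0},{"fingers":0.2,"dx":0,"dy":-0.98,"dz":0.373,"spin":0},{"fingers":0.2,"dx":0,"dy":-0.98,"dz":0.373,"spin":0},{"fingers":0.2,"dx":0,"dy":-0.98,"dz":0.373,"spin":0},{"fingers":0.2,"dx":0,"dy":-0.98,"dz":0.373,"spin":0},{"fingers":0.2,"dx":0,"dy":-0.98,"dz":0.373,"spin":0},{"fingers":0.2,"dx":0,"dy":-0.98,"dz":0.373,"spin":0},{"fingers":0.2,"dx":0,"dy":-0.98,"dz":0.373,"spin":0},{"fingers":0.2,"dx":0,"dy":-0.98,"dz":0.373,"spin":0},{"fingers":0.2,"dx":0,"dy":-0.98,"dz":0.373,"spin":0},{"fingers":0.2,"dx":0,"dy":-0.98,"dz":0.373,"spin":0}], "squeeze": 80}}

```text
time_s: 1.85
tool_pos: [0.4034, 0.1609, 0.2312]
tool_rot: [0.706, -0.032, 0.706, 0.032]
wrist_force: [0.2, -0.3, -0.1]
opening: 0.0509
```

Request:
{"api": "arm_command", "payload": {"commands": [{"fingers":0.2,"dx":0,"dy":-0.98,"dz":0.373,"spin":0},{"fingers":0.2,"dx":0,"dy":-0.98,"dz":0.373,"spin":0},{"fingers":0.2,"dx":0,"dy":-0.98,"dz":0.373,"spin":0},{"fingers":0.2,"dx":0,"dy":-0.98,"dz":0.373,"spin":0},{"fingers":0.2,"dx":0,"dy":-0.98,"dz":0.373,"spin":0},{"fingers":0.2,"dx":0,"dy":-0.98,"dz":0.373,"spin":0},{"fingers":0.2,"dx":0,"dy":-0.98,"dz":0.373,"spin":0},{"fingers":0.2,"dx":0,"dy":-0.98,"dz":0.373,"spin":0},{"fingers":0.2,"dx":0,"dy":-0.98,"dz":0.373,"spin":0},{"fingers":0.2,"dx":0,"dy":-0.98,"dz":0.373,"spin":0},{"fingers":0.2,"dx":0,"dy":-0.98,"dz":0.373,"spin":0},{"fingers":0.2,"dx":0,"dy":-0.98,"dz":0.373,"spin":0},{"fingers":0.2,"dx":0,"dy":-0.98,"dz":0.373,"spin":0},{"fingers":0.2,"dx":1,"dy":0,"dz":0,"spin":0},{"fingers":0.2,"dx":1,"dy":0,"dz":0,"spin":0},{"fingers":0.2,"dx":0.6,"dy":0,"dz":0,"spin":0},{"fingers":0.2,"dx":0,"dy":0,"dz":0,"spin":0}]}}

```text
time_s: 3.55
tool_pos: [0.5802, -0.2042, 0.1493]
tool_rot: [0.704, -0.03, 0.709, 0.033]
wrist_force: [-0.2, 0.1, 0.3]
opening: 0.0514
```

Run:
```python
from h import *
from scipy.spatial.transform import Rotation as Ro
o=arm.get_obs();q=o['tool_rot'];print(o['tool_pos'],o['opening']);print(Ro.from_quat(np.r_[q[1:],q[0]]).as_matrix().round(3))
im,c=save('wrist','w2.png')
print('knob pred',proj(c,[.5806,-.2058,.068],True),'screw',proj(c,[.4899,-.1286,.024],True))
```

```text
[ 0.58016764 -0.20419009  0.14934676] 0.05135557822150976
[[-0.006 -0.09   0.996]
 [ 0.004  0.996  0.09 ]
 [-1.     0.004 -0.006]]
knob pred [[277.66392583 223.28632214]] screw [[379.61072646 110.70756981]]
```

View pics/w2.png

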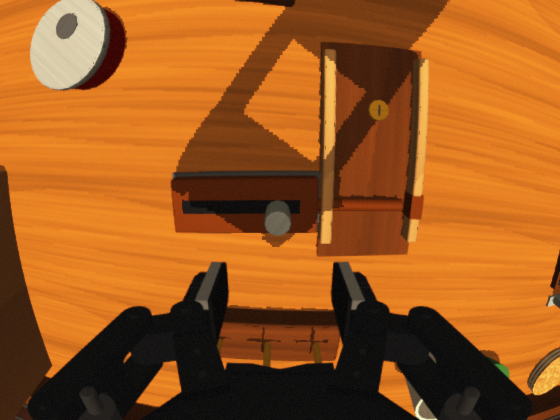

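The wrist view shows the knob at (278,216), the screw at (379,110) and the rod across the bay. The predictions match within a few mm, so I descend and grip.

Request:
{"api": "arm_command", "payload": {"commands": [{"fingers":0.2,"dx":0.96,"dy":-0.03,"dz":0,"spin":0},{"fingers":0.2,"dx":0.96,"dy":-0.03,"dz":0,"spin":0},{"fingers":0.2,"dx":0.96,"dy":0,"dz":0,"spin":0},{"fingers":0.2,"dx":0.96,"dy":0,"dz":0,"spin":0},{"fingers":0.2,"dx":0,"dy":0,"dz":0,"spin":0},{"fingers":-1,"dx":0,"dy":0,"dz":0,"spin":0},{"fingers":-1,"dx":0,"dy":0,"dz":0,"spin":0},{"fingers":-1,"dx":0,"dy":0,"dz":0,"spin":0},{"fingers":-1,"dx":0,"dy":0,"dz":0,"spin":0}]}}

```text
time_s: 4.5
tool_pos: [0.5844, -0.2077, 0.0411]
tool_rot: [0.708, -0.033, 0.705, 0.031]
wrist_force: [-1.2, 1.9, 6.8]
opening: 0.0173
```

Request:
{"api": "arm_command", "payload": {"commands": [{"fingers":-1,"dx":0,"dy":0,"dz":0,"spin":0},{"fingers":-1,"dx":0,"dy":0,"dz":0,"spin":0}]}}

```text
time_s: 4.7
tool_pos: [0.5844, -0.2077, 0.0411]
tool_rot: [0.708, -0.033, 0.705, 0.031]
wrist_force: [-0.9, 2.7, 7.4]
opening: 0.0175
```

Run:
```python
from h import *
o=arm.get_obs();print(o['tool_pos'],o['opening'])
im,c=save('wrist','w3.png')
a,_=save('top','t3.png');s,_=save('side','s3.png')
r=lambda x:cv2.resize(x,(400,300),interpolation=cv2.INTER_AREA)
z=np.vstack([np.hstack([im[150:360,140:420],a[130:270,290:430].repeat(1,0)[:, :].copy() if 0 else cv2.resize(a[130:235,290:430],(280,210))])])
z=np.hstack([z,cv2.resize(s[220:325,220:360],(280,210))])
cv2.imwrite('pics/m3.png',cv2.resize(z,(800,200))[:,:,::-1])
```

```text
[ 0.58436101 -0.20767212  0.04111921] 0.017493731718240917
```

View pics/m3.png

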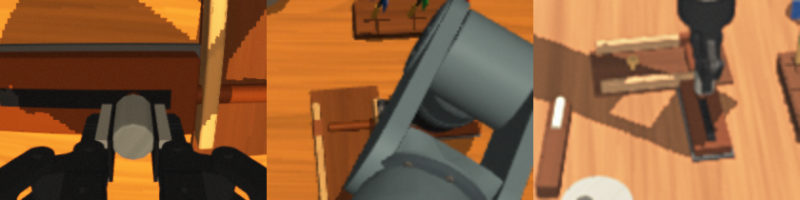

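The knob sits squarely between the pads. I draw it to the jam.

Request:
{"api": "arm_command", "payload": {"commands": [{"fingers":-1,"dx":0,"dy":-0.12,"dz":0,"spin":0},{"fingers":-1,"dx":0,"dy":-0.12,"dz":0,"spin":0},{"fingers":-1,"dx":0,"dy":-0.12,"dz":0,"spin":0},{"fingers":-1,"dx":0,"dy":0,"dz":0,"spin":0}]}}

```text
time_s: 5.25
tool_pos: [0.585, -0.2153, 0.0411]
tool_rot: [0.707, -0.031, 0.706, 0.033]
wrist_force: [-2.2, 14.3, 12.0]
opening: 0.0175
```

Request:
{"api": "arm_command", "payload": {"commands": [{"fingers":-1,"dx":0,"dy":-0.08,"dz":0,"spin":0},{"fingers":-1,"dx":0,"dy":0.2,"dz":0,"spin":0},{"fingers":-1,"dx":0,"dy":0.2,"dz":0,"spin":0},{"fingers":-1,"dx":0,"dy":0.2,"dz":0,"spin":0},{"fingers":-1,"dx":0,"dy":0.2,"dz":0,"spin":0},{"fingers":-1,"dx":0,"dy":0.1,"dz":0,"spin":0}]}}

```text
time_s: 5.85
tool_pos: [0.5833, -0.1958, 0.0412]
tool_rot: [0.708, -0.034, 0.705, 0.03]
wrist_force: [-2.3, -6.5, 4.1]
opening: 0.0179
```

Request:
{"api": "arm_command", "payload": {"commands": [{"fingers":-1,"dx":0,"dy":0.1,"dz":0,"spin":0},{"fingers":-1,"dx":0,"dy":0.1,"dz":0,"spin":0}]}}

```text
time_s: 6.05
tool_pos: [0.5833, -0.1948, 0.0413]
tool_rot: [0.709, -0.037, 0.704, 0.027]
wrist_force: [0.2, -32.0, -6.4]
opening: 0.0177
```

Home stop found. I draw again.

Request:
{"api": "arm_command", "payload": {"commands": [{"fingers":-1,"dx":0,"dy":-0.25,"dz":0,"spin":0},{"fingers":-1,"dx":0,"dy":-0.25,"dz":0,"spin":0},{"fingers":-1,"dx":0,"dy":-0.25,"dz":0,"spin":0},{"fingers":-1,"dx":0,"dy":-0.2,"dz":0,"spin":0},{"fingers":-1,"dx":0,"dy":-0.1,"dz":0,"spin":0}]}}

```text
time_s: 6.55
tool_pos: [0.585, -0.2154, 0.041]
tool_rot: [0.707, -0.03, 0.706, 0.034]
wrist_force: [-2.8, 25.9, 19.1]
opening: 0.0176
```

Second jam at the same spot. I push home and draw again.

Request:
{"api": "arm_command", "payload": {"commands": [{"fingers":-1,"dx":0,"dy":0.25,"dz":0,"spin":0},{"fingers":-1,"dx":0,"dy":0.25,"dz":0,"spin":0},{"fingers":-1,"dx":0,"dy":0.25,"dz":0,"spin":0},{"fingers":-1,"dx":0,"dy":0.2,"dz":0,"spin":0},{"fingers":-1,"dx":0,"dy":0.1,"dz":0,"spin":0},{"fingers":-1,"dx":0,"dy":0,"dz":0,"spin":0},{"fingers":-1,"dx":0,"dy":-0.25,"dz":0,"spin":0},{"fingers":-1,"dx":0,"dy":-0.25,"dz":0,"spin":0},{"fingers":-1,"dx":0,"dy":-0.25,"dz":0,"spin":0},{"fingers":-1,"dx":0,"dy":-0.2,"dz":0,"spin":0},{"fingers":-1,"dx":0,"dy":-0.1,"dz":0,"spin":0}]}}

```text
time_s: 7.65
tool_pos: [0.585, -0.2156, 0.041]
tool_rot: [0.707, -0.03, 0.706, 0.034]
wrist_force: [-2.2, 24.8, 18.9]
opening: 0.0177
```

Request:
{"api": "arm_command", "payload": {"commands": [{"fingers":-1,"dx":0,"dy":0.25,"dz":0,"spin":0},{"fingers":-1,"dx":0,"dy":0.25,"dz":0,"spin":0},{"fingers":-1,"dx":0,"dy":0.25,"dz":0,"spin":0},{"fingers":-1,"dx":0,"dy":0.2,"dz":0,"spin":0},{"fingers":-1,"dx":0,"dy":0.12,"dz":0,"spin":0},{"fingers":-1,"dx":0,"dy":0,"dz":0,"spin":0},{"fingers":-1,"dx":0,"dy":0,"dz":0,"spin":0}]}}

```text
time_s: 8.35
tool_pos: [0.5833, -0.1948, 0.0413]
tool_rot: [0.709, -0.036, 0.704, 0.027]
wrist_force: [0.2, -25.1, -4.1]
opening: 0.0174
```

Request:
{"api": "arm_command", "payload": {"commands": [{"fingers":-1,"dx":0,"dy":-0.25,"dz":0,"spin":0},{"fingers":-1,"dx":0,"dy":-0.25,"dz":0,"spin":0},{"fingers":-1,"dx":0,"dy":-0.25,"dz":0,"spin":0},{"fingers":-1,"dx":0,"dy":-0.2,"dz":0,"spin":0},{"fingers":-1,"dx":0,"dy":-0.15,"dz":0,"spin":0}]}}

```text
time_s: 8.85
tool_pos: [0.5854, -0.2199, 0.0411]
tool_rot: [0.708, -0.032, 0.705, 0.032]
wrist_force: [-2.5, 5.5, 10.2]
opening: 0.018
```

Past the jam. I draw it out fully.

Request:
{"api": "arm_command", "payload": {"commands": [{"fingers":-1,"dx":0,"dy":-0.33,"dz":0,"spin":0},{"fingers":-1,"dx":0,"dy":-0.33,"dz":0,"spin":0},{"fingers":-1,"dx":0,"dy":-0.33,"dz":0,"spin":0},{"fingers":-1,"dx":0,"dy":-0.33,"dz":0,"spin":0},{"fingers":-1,"dx":0,"dy":-0.33,"dz":0,"spin":0},{"fingers":-1,"dx":0,"dy":-0.33,"dz":0,"spin":0},{"fingers":-1,"dx":0,"dy":-0.1,"dz":0,"spin":0},{"fingers":-1,"dx":0,"dy":-0.1,"dz":0,"spin":0}]}}

```text
time_s: 9.65
tool_pos: [0.5908, -0.28, 0.0409]
tool_rot: [0.707, -0.029, 0.706, 0.035]
wrist_force: [-2.3, 30.8, 21.7]
opening: 0.0175
```

Request:
{"api": "arm_command", "payload": {"commands": [{"fingers":-1,"dx":0,"dy":0.1,"dz":0,"spin":0},{"fingers":0.2,"dx":0,"dy":0,"dz":0,"spin":0},{"fingers":0.2,"dx":0,"dy":0,"dz":0,"spin":0},{"fingers":0.2,"dx":0,"dy":0,"dz":0,"spin":0},{"fingers":0.2,"dx":-0.8,"dy":0,"dz":0,"spin":0},{"fingers":0.2,"dx":-1,"dy":0,"dz":0,"spin":0},{"fingers":0.2,"dx":-1,"dy":0,"dz":0,"spin":0},{"fingers":1,"dx":-1,"dy":0,"dz":0,"spin":-0.032},{"fingers":1,"dx":0,"dy":0,"dz":0,"spin":0}]}}

```text
time_s: 10.55
tool_pos: [0.592, -0.2843, 0.1578]
tool_rot: [0.708, -0.052, 0.703, 0.048]
wrist_force: [1.2, -0.1, 1.5]
opening: 0.0778
```

Request:
{"api": "arm_command", "payload": {"commands": [{"fingers":1,"dx":0,"dy":1,"dz":0,"spin":0},{"fingers":1,"dx":0,"dy":1,"dz":0,"spin":0},{"fingers":1,"dx":0,"dy":1,"dz":0,"spin":0},{"fingers":1,"dx":0,"dy":1,"dz":0,"spin":0},{"fingers":1,"dx":0,"dy":1,"dz":0,"spin":0},{"fingers":1,"dx":0,"dy":1,"dz":0,"spin":0},{"fingers":1,"dx":0,"dy":1,"dz":0,"spin":0},{"fingers":1,"dx":0,"dy":1,"dz":0,"spin":0},{"fingers":1,"dx":0,"dy":1,"dz":0,"spin":0},{"fingers":1,"dx":0,"dy":1,"dz":0,"spin":0},{"fingers":1,"dx":0,"dy":1,"dz":0,"spin":0},{"fingers":1,"dx":0,"dy":1,"dz":0,"spin":0},{"fingers":1,"dx":0,"dy":1,"dz":0,"spin":0},{"fingers":1,"dx":0,"dy":1,"dz":0,"spin":0},{"fingers":1,"dx":0,"dy":1,"dz":0,"spin":0},{"fingers":1,"dx":0,"dy":1,"dz":0,"spin":0},{"fingers":1,"dx":0,"dy":0,"dz":0,"spin":0}]}}

```text
time_s: 12.25
tool_pos: [0.5211, 0.196, 0.1513]
tool_rot: [0.705, -0.05, 0.706, 0.051]
wrist_force: [0.3, -0.4, 0.1]
opening: 0.0852
```

Run:
```python
from h import *
from scipy.spatial.transform import Rotation as Ro
o=arm.get_obs();q=o['tool_rot'];print(o['tool_pos'],o['opening']);print(Ro.from_quat(np.r_[q[1:],q[0]]).as_matrix().round(3))
im,c=save('wrist','w4.png')
t=[.5835,.2044,.1407]
C,S=np.cos(t[2]),np.sin(t[2])
P=np.array([[-80,30,10],[-80,-30,10],[-52,0,10],[-58,0,5]])/1000
W=np.c_[t[0]+C*P[:,0]-S*P[:,1],t[1]+S*P[:,0]+C*P[:,1],P[:,2]]
print(W[3],proj(c,W,True).round(1).tolist())
```

```text
[0.5210921  0.19603742 0.15131026] 0.08522359965701586
[[-0.001 -0.143  0.99 ]
 [ 0.001  0.99   0.143]
 [-1.     0.001 -0.001]]
[0.52607315 0.1962663  0.005     ] [[313.3, 182.2], [246.0, 182.1], [279.6, 212.1], [279.6, 204.3]]
```

View pics/w4.png

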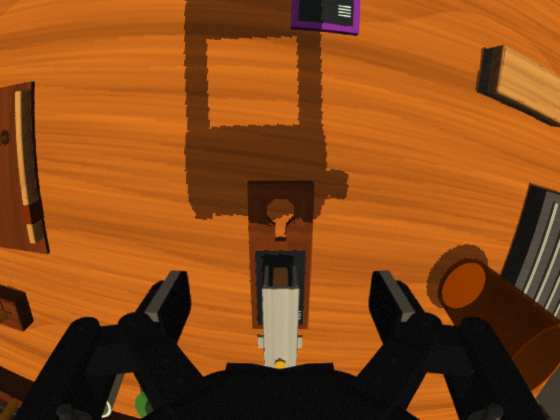

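The tablet's end corners are at (248,181) and (314,181) and the hole at (280,210), all on prediction. The clip's leaves and arm enclose the handle, so I'll draw the tablet out by its plate edges at the keyhole end. Then I'll regrip by the handle.

Request:
{"api": "arm_command", "payload": {"commands": [{"fingers":1,"dx":1,"dy":0,"dz":0,"spin":0},{"fingers":1,"dx":1,"dy":0,"dz":0,"spin":0},{"fingers":1,"dx":1,"dy":0,"dz":0,"spin":0},{"fingers":1,"dx":1,"dy":0,"dz":0,"spin":0},{"fingers":1,"dx":0.7,"dy":0,"dz":0,"spin":0},{"fingers":1,"dx":0,"dy":0,"dz":0,"spin":0}]}}

```text
time_s: 12.9
tool_pos: [0.5194, 0.1916, 0.0075]
tool_rot: [0.703, -0.049, 0.708, 0.049]
wrist_force: [0.4, 0.6, 0.2]
opening: 0.0856
```

Request:
{"api": "arm_command", "payload": {"commands": [{"fingers":1,"dx":0.15,"dy":0.12,"dz":0,"spin":0},{"fingers":1,"dx":0.15,"dy":0,"dz":0.05,"spin":0},{"fingers":1,"dx":0,"dy":0,"dz":0,"spin":0}]}}

```text
time_s: 13.2
tool_pos: [0.5239, 0.1972, 0.0027]
tool_rot: [0.706, -0.05, 0.705, 0.05]
wrist_force: [-0.4, -0.2, 0.3]
opening: 0.0855
```

Request:
{"api": "arm_command", "payload": {"commands": [{"fingers":0.2,"dx":0,"dy":0,"dz":0,"spin":0},{"fingers":0.2,"dx":0,"dy":0,"dz":0,"spin":0},{"fingers":0.2,"dx":0,"dy":0,"dz":0,"spin":0},{"fingers":0.2,"dx":0,"dy":0,"dz":0,"spin":0}], "squeeze": 40}}

```text
time_s: 13.6
tool_pos: [0.5237, 0.1973, 0.0034]
tool_rot: [0.706, -0.05, 0.705, 0.05]
wrist_force: [-2.3, -0.8, 7.0]
opening: 0.0578
```

Opening settled at 58 mm, so the plate is gripped (the 20 mm knob also read about 2 mm low). I slide it out level.

Request:
{"api": "arm_command", "payload": {"commands": [{"fingers":0.2,"dx":0,"dy":0,"dz":-0.2,"spin":0},{"fingers":0.2,"dx":0,"dy":0,"dz":-0.3,"spin":0},{"fingers":0.2,"dx":0,"dy":0,"dz":-0.35,"spin":0},{"fingers":0.2,"dx":0,"dy":0,"dz":-0.35,"spin":0},{"fingers":0.2,"dx":0,"dy":0,"dz":-0.35,"spin":0},{"fingers":0.2,"dx":0,"dy":0,"dz":-0.35,"spin":0},{"fingers":0.2,"dx":0,"dy":0,"dz":-0.35,"spin":0},{"fingers":0.2,"dx":0,"dy":0,"dz":-0.35,"spin":0},{"fingers":0.2,"dx":0,"dy":0,"dz":-0.1,"spin":0},{"fingers":0.2,"dx":0,"dy":0,"dz":0,"spin":0}]}}

```text
time_s: 14.6
tool_pos: [0.4436, 0.186, 0.0034]
tool_rot: [0.707, -0.05, 0.704, 0.05]
wrist_force: [2.6, -0.0, 9.8]
opening: 0.0575
```

Request:
{"api": "arm_command", "payload": {"commands": [{"fingers":1,"dx":0,"dy":0,"dz":0,"spin":0},{"fingers":1,"dx":0,"dy":0,"dz":0,"spin":0},{"fingers":1,"dx":0,"dy":0,"dz":0,"spin":0},{"fingers":1,"dx":-1,"dy":0,"dz":0,"spin":0},{"fingers":1,"dx":-1,"dy":0,"dz":0,"spin":0},{"fingers":1,"dx":-1,"dy":0,"dz":0,"spin":0},{"fingers":1,"dx":-1,"dy":0,"dz":0,"spin":0},{"fingers":0,"dx":-0.5,"dy":0,"dz":0.5,"spin":0},{"fingers":0,"dx":0,"dy":0,"dz":0.8,"spin":0},{"fingers":0,"dx":0,"dy":0,"dz":0.8,"spin":0},{"fingers":0,"dx":0,"dy":0,"dz":0.8,"spin":0},{"fingers":0,"dx":0,"dy":0,"dz":0,"spin":0}]}}

```text
time_s: 15.8
tool_pos: [0.5309, 0.1979, 0.1367]
tool_rot: [0.706, -0.049, 0.705, 0.049]
wrist_force: [-1.3, 0.0, -0.5]
opening: 0.0429
```

Run:
```python
from h import *
from scipy.spatial.transform import Rotation as Ro
o=arm.get_obs();q=o['tool_rot'];print(o['tool_pos'],o['opening']);print(Ro.from_quat(np.r_[q[1:],q[0]]).as_matrix().round(3))
im,c=save('wrist','w5.png'); np.savez('c5.npz',**c)
print(proj(c,[.531,.197,.06],True))
```

```text
[0.53086431 0.19788969 0.13667559] 0.04286805392683101
[[ 0.   -0.14  0.99]
 [-0.    0.99  0.14]
 [-1.   -0.    0.  ]]
[[279.09279785 224.42400202]]
```

View pics/w5.png

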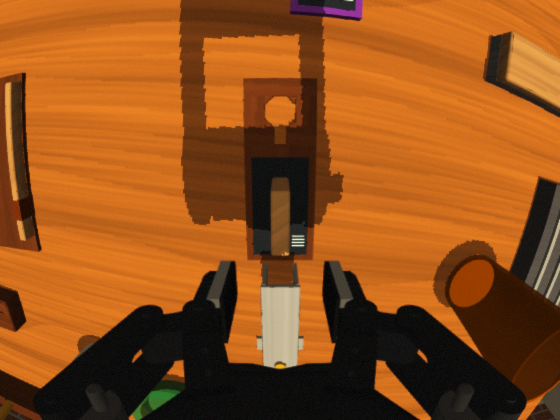

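Run:
```python
from h import *
c=dict(np.load('c5.npz'))
A=back(c,[(280,177),(281,255)],.06,True); print(A,np.hypot(*(A[1]-A[0])[:2]),A.mean(0))
B=back(c,[(244,79),(318,79),(247,258),(313,260)],.01,True); print(B, 'centre',B.mean(0))
h=back(c,[(280,111)],.01,True)[0]; d=A.mean(0)-h; print(h,np.hypot(d[0],d[1]),np.arctan2(d[1],d[0]))
t=(B[2]+B[3]-B[0]-B[1])/2;print(np.arctan2(t[1],t[0]),np.hypot(t[0],t[1]))
```

```text
[[0.49694203 0.19284849 0.06      ]
 [0.55456105 0.20172372 0.06      ]] 0.05829855267807303 [0.52575154 0.19728611 0.06      ]
[[0.42969204 0.15405891 0.01      ]
 [0.42129125 0.21329025 0.01      ]
 [0.58514519 0.17488727 0.01      ]
 [0.57874982 0.23499548 0.01      ]] centre [0.50371957 0.19430798 0.01      ]
[0.45228526 0.18661589 0.01      ] 0.07423710832366148 0.1442310523794644
0.13510038927266826 0.15789462466255946
```

Tablet centre is about (0.504, 0.194) with the handle at (0.531, 0.198), directly under the tool. The handle is clear of the clip, so I descend and grip it.

Request:
{"api": "arm_command", "payload": {"commands": [{"fingers":0,"dx":0.9,"dy":0,"dz":0,"spin":0},{"fingers":0,"dx":0.9,"dy":0,"dz":0,"spin":0},{"fingers":0,"dx":0.9,"dy":0,"dz":0,"spin":0},{"fingers":0,"dx":0.6,"dy":0,"dz":0,"spin":0},{"fingers":0,"dx":0.4,"dy":0,"dz":0,"spin":0},{"fingers":0,"dx":0,"dy":0,"dz":0,"spin":0},{"fingers":0,"dx":0,"dy":0,"dz":0,"spin":0}], "squeeze": 80}}

```text
time_s: 16.55
tool_pos: [0.529, 0.1981, 0.0265]
tool_rot: [0.705, -0.05, 0.705, 0.05]
wrist_force: [0.6, -0.8, 0.7]
opening: 0.0429
```

Request:
{"api": "arm_command", "payload": {"commands": [{"fingers":-1,"dx":0,"dy":0,"dz":0,"spin":0},{"fingers":-1,"dx":0,"dy":0,"dz":0,"spin":0},{"fingers":-1,"dx":0,"dy":0,"dz":0,"spin":0},{"fingers":-1,"dx":0,"dy":0,"dz":0,"spin":0},{"fingers":-1,"dx":0,"dy":0,"dz":0,"spin":0}]}}

```text
time_s: 17.05
tool_pos: [0.5301, 0.1981, 0.0275]
tool_rot: [0.706, -0.05, 0.705, 0.05]
wrist_force: [-1.0, -0.3, 6.7]
opening: 0.0128
```

Handle gripped (12.8 mm). The plate end still overlaps the clip arm slightly, so I slide about 22 mm more before lifting, then turn and carry to the dock.

Request:
{"api": "arm_command", "payload": {"commands": [{"fingers":-1,"dx":0,"dy":0,"dz":-0.25,"spin":0},{"fingers":-1,"dx":0,"dy":0,"dz":-0.3,"spin":0},{"fingers":-1,"dx":0,"dy":0,"dz":-0.2,"spin":0},{"fingers":-1,"dx":-0.3,"dy":0,"dz":0,"spin":0},{"fingers":-1,"dx":-0.6,"dy":0,"dz":0,"spin":0},{"fingers":-1,"dx":-0.8,"dy":0,"dz":0,"spin":0},{"fingers":-1,"dx":-0.8,"dy":0,"dz":0,"spin":0},{"fingers":-1,"dx":-0.5,"dy":0,"dz":0,"spin":0.033},{"fingers":-1,"dx":0,"dy":0,"dz":0,"spin":0}]}}

```text
time_s: 17.95
tool_pos: [0.5071, 0.1951, 0.1177]
tool_rot: [0.707, -0.031, 0.706, 0.031]
wrist_force: [0.5, 0.2, -4.2]
opening: 0.0128
```

Request:
{"api": "arm_command", "payload": {"commands": [{"fingers":-1,"dx":0,"dy":-0.5,"dz":0.1,"spin":0},{"fingers":-1,"dx":0,"dy":-0.9,"dz":0.1,"spin":0},{"fingers":-1,"dx":0,"dy":-0.9,"dz":0.1,"spin":0},{"fingers":-1,"dx":0,"dy":-0.9,"dz":0.1,"spin":0},{"fingers":-1,"dx":0,"dy":-0.9,"dz":0.1,"spin":0},{"fingers":-1,"dx":0,"dy":-0.9,"dz":0.1,"spin":0},{"fingers":-1,"dx":0,"dy":-0.9,"dz":0.1,"spin":0},{"fingers":-1,"dx":0,"dy":-0.9,"dz":0.1,"spin":0},{"fingers":-1,"dx":0,"dy":-0.9,"dz":0.1,"spin":0},{"fingers":-1,"dx":0,"dy":-0.9,"dz":0.1,"spin":0},{"fingers":-1,"dx":0,"dy":-0.9,"dz":0,"spin":0},{"fingers":-1,"dx":0,"dy":-0.9,"dz":0,"spin":0},{"fingers":-1,"dx":0,"dy":-0.3,"dz":0,"spin":0},{"fingers":-1,"dx":0,"dy":0,"dz":0,"spin":0}]}}

```text
time_s: 19.35
tool_pos: [0.5638, -0.1235, 0.1145]
tool_rot: [0.705, -0.03, 0.707, 0.031]
wrist_force: [-0.2, 0.3, -4.8]
opening: 0.0129
```

Run:
```python
from h import *
from scipy.spatial.transform import Rotation as Ro
o=arm.get_obs();q=o['tool_rot'];print(o['tool_pos'],o['opening'],o['wrist_force']);print(Ro.from_quat(np.r_[q[1:],q[0]]).as_matrix().round(3))
im,c=save('wrist','w6.png'); np.savez('c6.npz',**c)
print(proj(c,[.4899,-.1286,.024],True))
```

```text
[ 0.56384323 -0.12349738  0.1144602 ] 0.012863336911965792 [-0.20044841  0.30119668 -4.75649763]
[[-0.003 -0.087  0.996]
 [ 0.001  0.996  0.087]
 [-1.     0.001 -0.003]]
[[282.10209224 118.48794543]]
```

View pics/w6.png

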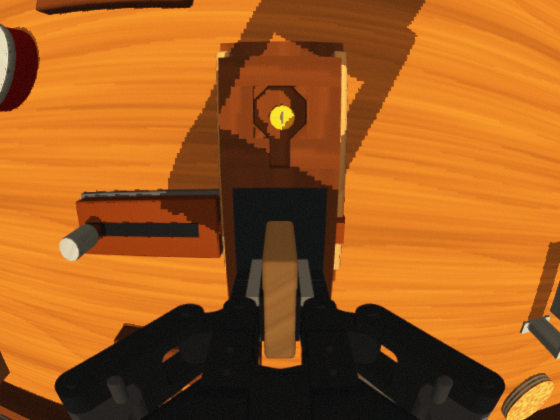

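The bolt is drawn (knob at (75,245)). The hole is at (280,110) with the screw visible through it at (282,118), and I'll compute the offset.

Run:
```python
from h import *
c=dict(np.load('c6.npz')); im=cv2.imread('pics/w6.png').astype(int)
m=((im[:,:,2]>170)&(im[:,:,1]>150)&(im[:,:,0]<90)); m[:,:240]=0; m[:,330:]=0; m[:90]=0; m[150:]=0
ys,xs=np.nonzero(m); s=(xs.mean(),ys.mean()); print(s)
S=back(c,[s],.024,True)[0]; H=back(c,[(280,110)],.097,True)[0]
d=(S-H)[:2]; y=np.array([-.0883,.9961]); z=np.array([.9961,.0883]); print(S,H,'dy',d@y,'dz',d@z)
E=back(c,[(218,45),(344,44)],.097,True); print(E, np.arctan2(*( (E[0]-E[1])[[0,1]]*[-1,1])))
e=E[1]-E[0]; print('across angle',np.degrees(np.arctan2(e[1],e[0]))-90)
```

```text
(np.float64(280.26420454545456), np.float64(116.15625))
[ 0.48835557 -0.13003186  0.024     ] [ 0.48487054 -0.13070801  0.097     ] dy 0.00036578098044129847 dz 0.0035311384215511695
[[ 0.45431076 -0.16344197  0.097     ]
 [ 0.44841367 -0.10275505  0.097     ]] -3.0447243427657935
across angle 5.5501453787766195
```

Request:
{"api": "arm_command", "payload": {"commands": [{"fingers":-1,"dx":0.3,"dy":0.03,"dz":0.13,"spin":0},{"fingers":-1,"dx":0.5,"dy":0,"dz":0,"spin":0},{"fingers":-1,"dx":0.5,"dy":0,"dz":0,"spin":0},{"fingers":-1,"dx":0.4,"dy":0,"dz":0,"spin":0},{"fingers":-1,"dx":0.1,"dy":0,"dz":0,"spin":0},{"fingers":-1,"dx":0,"dy":0,"dz":0,"spin":0},{"fingers":-1,"dx":0,"dy":0,"dz":0,"spin":0}]}}

```text
time_s: 20.1
tool_pos: [0.5693, -0.1211, 0.0624]
tool_rot: [0.707, -0.032, 0.706, 0.031]
wrist_force: [0.8, 0.2, -3.2]
opening: 0.0126
```

Run:
```python
from h import *
o=arm.get_obs();print(o['tool_pos'],o['wrist_force'])
im,c=save('wrist','w7.png'); np.savez('c7.npz',**c)
cv2.imwrite('pics/w7c.png',cv2.resize(im[30:330,180:380],(533,800) if 0 else (400,600),interpolation=cv2.INTER_CUBIC)[:,:,::-1])
```

```text
[ 0.56932079 -0.12109648  0.06240055] [ 0.82606135  0.23801236 -3.18680651]
```

View pics/w7c.png

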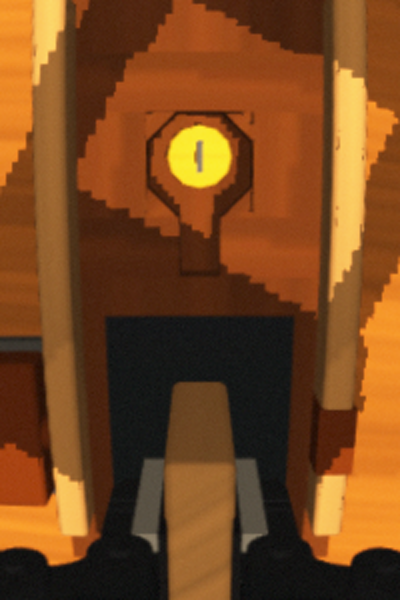

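The screw head is at crop (199,156) inside the octagon (147–252, 112–~215), so nearly centred.

Run:
```python
from h import *
c=dict(np.load('c7.npz'))
S=back(c,[(180+199/2,30+156/2)],.024,True)[0]
for v in (160,164): 
    H=back(c,[(180+199.5/2,30+v/2)],.045,True)[0]; d=(S-H)[:2]; print(S,H,d@[-.0883,.9961],d@[.9961,.0883])
print(np.diff(back(c,[(180+147/2,112),(180+252/2,112)],.045,True)[:,1]))
```

```text
[ 0.48915275 -0.12884235  0.024     ] [ 0.49042126 -0.12859682  0.045     ] -0.000132570906122227 -0.0012852364831383077
[ 0.48915275 -0.12884235  0.024     ] [ 0.49139346 -0.12851055  0.045     ] -0.00013265320254968294 -0.0022612627445896317
[0.0251578]
```

Request:
{"api": "arm_command", "payload": {"commands": [{"fingers":-1,"dx":0.2,"dy":0,"dz":-0.055,"spin":0},{"fingers":-1,"dx":0.25,"dy":0,"dz":0,"spin":0},{"fingers":-1,"dx":0.25,"dy":0,"dz":0,"spin":0},{"fingers":-1,"dx":0.2,"dy":0,"dz":0,"spin":0},{"fingers":-1,"dx":0,"dy":0,"dz":0,"spin":0}]}}

```text
time_s: 20.65
tool_pos: [0.567, -0.121, 0.0342]
tool_rot: [0.706, -0.031, 0.707, 0.031]
wrist_force: [-0.0, 0.1, -3.7]
opening: 0.0127
```

Request:
{"api": "arm_command", "payload": {"commands": [{"fingers":-1,"dx":0.02,"dy":0,"dz":-0.1,"spin":0},{"fingers":-1,"dx":0,"dy":0,"dz":-0.2,"spin":0},{"fingers":-1,"dx":0,"dy":0,"dz":-0.2,"spin":0},{"fingers":-1,"dx":0,"dy":0,"dz":-0.2,"spin":0},{"fingers":-1,"dx":0,"dy":0,"dz":-0.1,"spin":0},{"fingers":-1,"dx":0,"dy":0,"dz":-0.05,"spin":0}]}}

```text
time_s: 21.25
tool_pos: [0.542, -0.1234, 0.0348]
tool_rot: [0.707, -0.031, 0.706, 0.031]
wrist_force: [2.9, 1.6, -4.2]
opening: 0.0132
```

Request:
{"api": "arm_command", "payload": {"commands": [{"fingers":-1,"dx":0.02,"dy":0,"dz":-0.07,"spin":0},{"fingers":-1,"dx":0,"dy":0,"dz":-0.05,"spin":0},{"fingers":-1,"dx":0,"dy":0,"dz":0,"spin":0}]}}

```text
time_s: 21.55
tool_pos: [0.5415, -0.1237, 0.0353]
tool_rot: [0.709, -0.031, 0.704, 0.031]
wrist_force: [8.6, 3.5, -5.5]
opening: 0.0126
```

The slot is against the shank. I release and back off.

Request:
{"api": "arm_command", "payload": {"commands": [{"fingers":-1,"dx":0.03,"dy":0,"dz":0.06,"spin":0},{"fingers":0,"dx":0,"dy":0,"dz":0,"spin":0},{"fingers":0,"dx":0,"dy":0,"dz":0,"spin":0},{"fingers":0,"dx":0,"dy":0,"dz":0,"spin":0},{"fingers":0,"dx":-0.5,"dy":0,"dz":0,"spin":0},{"fingers":0,"dx":-1,"dy":0,"dz":0,"spin":0},{"fingers":0,"dx":-1,"dy":0,"dz":0,"spin":0},{"fingers":0,"dx":-1,"dy":0,"dz":0,"spin":0},{"fingers":0,"dx":-1,"dy":0,"dz":0,"spin":0},{"fingers":0,"dx":0,"dy":0,"dz":0,"spin":0}]}}

```text
time_s: 22.55
tool_pos: [0.543, -0.1249, 0.1743]
tool_rot: [0.709, -0.033, 0.703, 0.03]
wrist_force: [0.1, 0.6, 0.4]
opening: 0.0425
```

Run:
```python
from h import *
o=arm.get_obs();print(o['time_s'],o['tool_pos'],o['wrist_force'])
im,c=save('wrist','w8.png'); np.savez('c8.npz',**c); print(proj(c,[.4895,-.1287,.024],True))
```

```text
22.55 [ 0.54304603 -0.12494799  0.17428419] [0.07346481 0.60792847 0.38688006]
[[282.1779068  138.47735893]]
```

View pics/w8.png

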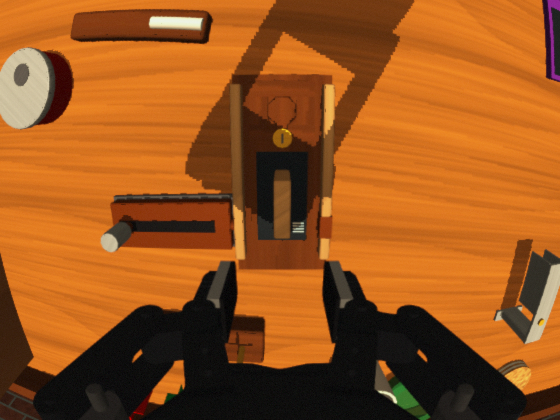

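The tablet lies in the dock with the hole at (282,109), the screw head past it at (282,138) covering the slot, and the knob fully drawn at (112,242). One numeric check, then hand in.

Run:
```python
from h import *
c=dict(np.load('c8.npz'))
S=back(c,[(282.5,138)],.024,True)[0]
for v in (107,110): print('hole-screw', np.linalg.norm((back(c,[(282,v)],.016,True)[0]-S)[:2]))
K=back(c,[(111,242)],.068,True)[0]; print('travel',-(K[:2]-[.5812,-.1958])@[-.0883,.9961])
arm.sign_off()
```

```text
hole-screw 0.027877078221826588
hole-screw 0.02511960826174079
travel 0.0812296033319379
the job is handed in; nothing more can be done
```

The bolt is drawn fully back, and the tablet is seated in the dock with its slot home under the screw head. I handed the job in at about 22.6 s.

- **Bolt:** it jammed three times at 20 mm, and I pushed it home after each. The next draw ran to its end stop at about 85 mm of tool travel. The last picture gave a rougher 81 mm; both are above the 76 mm limit.
- **Tablet:** the clip encloses the handle, so I first slid the tablet out by its plate edges at the keyhole end, then carried it by the handle. I lowered it over the screw and pulled it 25 mm towards the robot, until a steady 9 N showed the slot was against the shank.
- **Last checks:** the final wrist picture shows the screw head past the hole over the slot. It measures 25–28 mm between hole and screw against a nominal 24, so about 1–4 mm off with a 7 mm limit. The tablet looks flat between the cheeks, but I did not measure its tilt or height. The gripper was about 14 cm clear with near-zero force.
- **Bystanders:** no move was made near them and nothing looked disturbed, but I did not measure their positions at the end.
- **Errors on the way:** the first two move calls were refused because rows need all their keys; nothing moved.

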